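# Unstack the kit and set up the slide-preparation bench

### The arm

A 6-joint arm with a two-finger parallel gripper is mounted at the origin on the work surface. World frame = base frame: x ahead of the robot, y to its left, z up, the work surface at z = 0. Lengths are in m, angles in degrees, forces in N, time in s.
With the tool pointing down it reaches from about 0.325 to 0.85 m from the base axis. Payload 15.5 kg.
Tool frame: the origin (TCP) lies at the very end of the fingers, on their centre line; the grasp point (between the pads) lies arm.grip_depth behind it (arm.grip_depth is the distance from the TCP to the grasp point, in m); z points along the fingers, y is the line along which they close (so a half turn about z gives the same grasp; the last joint's range is limited). The gripper opens to 91 mm and grips with 3 to 60 N. Pads are 32 mm wide; open, the fingers measure 118 mm over their backs; the gripper's body (76 mm by 178 mm) begins 60 mm behind the grasp point.
Start: joints at [-70.674, 28.281, 77.091, -0, 74.628, -5.472], TCP at [0.262, -0.567, 0.214] pointing down, gripper open.
Joint ranges: [-166.48, 166.48], [-47.26, 123.95], [12.59, 153.08], [-70.14, 250.14], [6.76, 159.57], [-176.63, 176.63]. Speed limits (degrees/s): [108.29, 108.29, 147.25, 172.46, 172.46, 172.46].

### API

Orientations are given as a 3x3 rotation matrix whose columns are the frame's x, y, z axes.
In Python, from rig import arm gives the robot as it stands. Calls block until the motion is done:
- arm.move_to(position, orientation): joint-space move of the TCP to a pose.
- arm.move_l(position, orientation=None, feed=0.15): straight line of the TCP; orientation=None keeps the orientation; feed is the mean speed in m/s.
- arm.move_joints(angles): joint-space move.
- arm.grip(opening): finger opening in m; the grip force is fixed at half the most; returns when the fingers have stopped.
- arm.sleep(seconds).
- arm.solve_ik(position, orientation): joint angles nearest the present ones, or None.
- arm.snapshot(name): name is "side" or "top" or "wrist"; returns the picture (420x560x3 uint8, red, green, blue); there is no depth.
- arm.get_calibration(name): a dict with "intrinsics" (3x3 intrinsics, pixels), "cam_to_world" (4x4, takes a point from camera to world coordinates). Camera axes: x right, y down, z forward; pixel columns grow to the right and rows downward; lengths in m; the calibration is good to about 2 mm. A picture is of the moment at which its call begins: read the wrist's pose just before it. get_calibration takes no time and is no camera call; for the wrist camera it gives the pose at the moment of the call.
A pose or a line that the arm cannot do raises arm.Unreachable and nothing moves.
- arm.sign_off(): hands the job in; it is judged then, once.
Readings, each from a call of its own:
- arm.current_t(): time.
- arm.current_joint_positions(): joint angles.
- arm.current_dq(): joint speeds.
- arm.current_tau(): joint torques, N m.
- arm.current_ee_pos(): TCP position.
- arm.current_tool_rot(): TCP orientation.
- arm.current_force(): force on the tool from outside, world axes, zero at the start.
- arm.current_torque(): the same for the moment, N m.
- arm.current_width(): finger opening in m.
- arm.current_grasp_force(): force on a finger pad.
Only numpy, scipy, OpenCV 4.12 (cv2) and the standard library are available. Lean on these libraries where they do the work, as an engineer would, in place of code of your own. Each camera call takes 0.05 s, during which the arm holds its last target. There are 200 camera calls.

### The job

Set up the bench for slide preparation by taking the stacked kit apart: the weighing bottle goes on the balance pan, the aluminium tube block down into the well of the dry-bath heater, the slide box on the slide warmer's plate, and the instrument case in the steel tray. Set each one down gently (do not drop it), upright, in the middle of its place, and the three oblong ones with their long side along the long side of their place. Leave the reagent bottle and the timer where they are.

Things in the scene. Friction and masses are not known exactly. Their poses are not given: they have to be found in the camera images.
- bottle_mid (a point): Lidded amber-glass weighing bottle, round, the top of the stack. 38 mm diameter for its lower 40 mm, then a slightly narrower lid and a small knob (14 mm diameter), 52 mm tall in all; about 70 g. The point is at its centre, 26 mm above its underside; z up.
- block_mid (a point): Bare aluminium tube block with eight dark holes (two rows of four) in its top; 44 mm wide (own x), 70 mm long (own y), 50 mm tall; about 320 g. Second from the top, under the weighing bottle. The point is at its centre, 25 mm above its underside; z up.
- slidebox_mid (a point): Plain wooden microscope-slide box, closed, with a small brass clasp; 56 mm wide (own x), 90 mm long (own y), 36 mm tall; about 180 g. Third from the top, under the tube block. The point is at its centre, 18 mm above its underside; z up. The lid does not open.
- case_mid (a point): Long black plastic instrument case, closed, with two steel latches; 58 mm wide (own x), 150 mm long (own y), 34 mm tall; about 250 g. The bottom of the stack, lying on the bench. The point is at its centre, 17 mm above its underside; z up. The stacked pieces lie roughly centred on one another, up to about 9 mm off and turned up to 0.15 rad against the one below.
- balance_pan (a point): Fixed to the bench at its present spot; stands anywhere, turned a little. Small laboratory balance: white housing 120 x 150 mm, 38 mm high, with a round steel pan of 84 mm diameter on top. The point is the centre of the pan's upper face, 48 mm above the bench; own x points from the display (on the robot's side) to the pan, z up. The pan does not move.
- bath_well (a point): Fixed to the bench at its present spot; stands anywhere, turned a little. Dry-bath heater: grey housing 120 x 130 mm, 60 mm high, with a rectangular well in its top, 64 mm (own x) by 90 mm (own y) and 12 mm deep, dark floor. The point is the centre of the well's floor, 48 mm above the bench; z up. Its long side is own y.
- warmer_plate (a point): Fixed to the bench at its present spot; stands anywhere, turned a little. Slide warmer: white housing 130 x 150 mm with a flat dark steel plate on top, 90 mm (own x) by 126 mm (own y), no rim. The point is the centre of the plate's upper face, 34 mm above the bench; z up. Its long side is own y.
- tray_floor (a point): Fixed to the bench at its present spot; stands anywhere, turned a little. Shallow open steel instrument tray with wire handles at its short ends, 96 mm (own x) by 190 mm (own y), walls 3 mm thick, rim 9 mm above the bench. The point is the centre of its inner floor, 3 mm above the bench; z up. Its long side is own y.
- reagent_mid (a point): Bystander, leave alone: glass reagent bottle with orange cap, 64 mm diameter, 120 mm tall, standing loose on the bench. The point is at its centre, 60 mm above the bench.
- timer_mid (a point): Bystander, leave alone: flat white bench timer, 62 x 62 x 22 mm, lying loose on the bench. The point is at its centre, 11 mm above the bench.
There are look-alikes about, which are no part of the job. Leave any blue look-alike of the part that bears bottle_mid alone. What is shaped like the part that bears bath_well but blue is not meant.

How it is judged (in metres and radians):
At the end, for the whole second after the job is handed in: Bottle on the balance pan, block on the well floor, slide box on the warmer plate, case on the tray floor, all at rest: each within 15 mm of the centre of its place, 5 mm of its resting height, 0.1 rad of upright, and the oblong ones within 0.26 rad of its long side (horizontal distance between bottle_mid and balance_pan below 0.015 m and z of bottle_mid in the frame of balance_pan between 0.021 and 0.031 m and angle between each of bottle_mid, block_mid, slidebox_mid, case_mid's own z axis and vertical below 0.1 rad and linear speed of each of bottle, block, slidebox, case below 0.02 m/s and horizontal distance between block_mid and bath_well below 0.015 m and z of block_mid in the frame of bath_well between 0.02 and 0.03 m and angle between the y axis of block_mid and the y axis of bath_well, either way round below 0.26 rad and horizontal distance between slidebox_mid and warmer_plate below 0.015 m and z of slidebox_mid in the frame of warmer_plate between 0.013 and 0.023 m and angle between the y axis of slidebox_mid and the y axis of warmer_plate, either way round below 0.26 rad and horizontal distance between case_mid and tray_floor below 0.015 m and z of case_mid in the frame of tray_floor between 0.012 and 0.022 m and angle between the y axis of case_mid and the y axis of tray_floor, either way round below 0.26 rad); the robot touches nothing.
It fails at once if a piece of the kit is dropped (moves faster than 0.6 m/s, a fall of some 2 cm, while the fingers do not touch it) ((linear speed of bottle above 0.6 m/s and contact force between the fingers and bottle below 0.05 N) or (linear speed of block above 0.6 m/s and contact force between the fingers and block below 0.05 N) or (linear speed of slidebox above 0.6 m/s and contact force between the fingers and slidebox below 0.05 N) or (linear speed of case above 0.6 m/s and contact force between the fingers and case below 0.05 N)).
It fails at once if the reagent bottle or the timer is moved by more than 20 mm (distance of any of reagent_mid, timer_mid from where it was at the start of the episode above 0.02 m).
It also fails if it takes over 120 s, if anything falls off the work surface, if the arm or the gripper's body presses on something with over 40 N, if the wrist force passes 120 N, or if a joint passes its speed limit or range.

## Working session

There is one attempt and no reset: what is moved stays moved. The work goes in short steps, each a Python script; the robot and the scene stay as the last script left them, time stands still between calls to the robot, and variables do not carry over. Pictures are saved under pics/ and viewed, at most 14 in all, crops included, and the job is handed in when it is done.

```bash
ls; mkdir -p pics; python3 - <<'E'
from rig import arm
import cv2
for n in("top","side"):
    cv2.imwrite(f"pics/{n}0.png",arm.snapshot(n)[:,:,::-1]); c=arm.get_calibration(n); print(n,c["intrinsics"].round(1).tolist(),c["cam_to_world"].round(3).tolist())
print(arm.grip_depth, arm.current_t(), arm.current_tool_rot().round(3).tolist())
E
```

```text
pics
top [[523.6, 0.0, 280.7], [0.0, 523.6, 216.4], [0.0, 0.0, 1.0]] [[-0.02, -0.998, 0.054, 0.492], [-1.0, 0.02, 0.001, 0.129], [-0.002, -0.054, -0.999, 1.599], [0.0, 0.0, 0.0, 1.0]]
side [[384.8, 0.0, 282.0], [0.0, 384.8, 218.1], [0.0, 0.0, 1.0]] [[-0.96, -0.173, 0.221, 0.318], [-0.28, 0.639, -0.716, 0.921], [-0.017, -0.749, -0.662, 0.817], [0.0, 0.0, 0.0, 1.0]]
0.0188 0.1 [[0.908, 0.419, -0.0], [0.419, -0.908, 0.001], [0.0, -0.001, -1.0]]
```

View pics/top0.png

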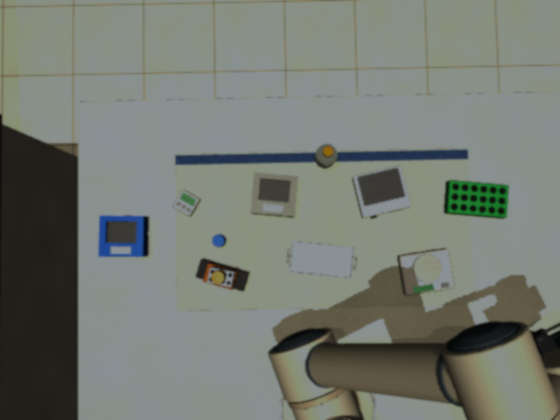

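View pics/side0.png

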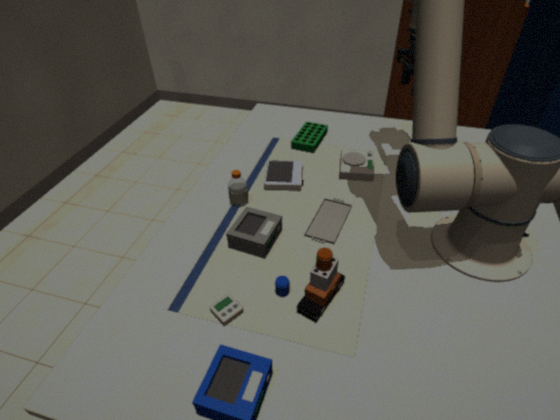

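The top view shows the stack at (220,275), grey bath at (275,195), warmer (382,190), tray (321,258) and balance (428,268). The blue bath (123,236) and blue bottle (219,240) are the look-alikes. The reagent bottle is at (326,155) and the timer at (187,202).

```bash
cat > h.py <<'E'
from rig import arm
import numpy as np, cv2
def ray(uv,z,cal):
    """pixel(s) -> world points on the plane at height z"""
    K,T=cal["intrinsics"],np.array(cal["cam_to_world"])
    uv=np.atleast_2d(uv).astype(float)
    d=np.c_[uv,np.ones(len(uv))]@np.linalg.inv(K).T@T[:3,:3].T
    return T[:3,3]+d*((z-T[2,3])/d[:,2])[:,None]
def R(yaw):
    """tool down, closing line (tool y) at angle yaw (rad) from world x"""
    c,s=np.cos(yaw),np.sin(yaw)
    return np.array([[-s*-1,c,0],[-c,s,0],[0,0,-1.]])
def proj(p,cal):
    T=np.linalg.inv(np.array(cal["cam_to_world"]))
    q=cal["intrinsics"]@(T[:3,:3]@np.asarray(p,float)+T[:3,3]); return q[:2]/q[2]
E
python3 - <<'E'
from h import *
c=arm.get_calibration("top")
for n,uv,z in [("stack",(220,275),.1),("bottle",(217,277),.172),("bath",(275,190),.06),("warm",(382,188),.034),("tray",(321,258),.003),("bal",(428,267),.048),("reag",(326,152),.12),("timer",(187,202),.022),("blueb",(219,240),.05)]: print(n,ray(uv,z,c).round(3))
w=arm.get_calibration("wrist");print(w["intrinsics"].round(1).tolist(),w["cam_to_world"].round(3).tolist(),np.linalg.det(R(.3)))
Rt=arm.current_tool_rot();print("cam in tool",(Rt.T@(w["cam_to_world"][:3,3]-arm.current_ee_pos())).round(3),(Rt.T@w["cam_to_world"][:3,:3]).round(3).tolist())
E
```

```text
stack [[0.41  0.306 0.1  ]]
bottle [[0.409 0.306 0.172]]
bath [[0.654 0.145 0.06 ]]
warm [[ 0.657 -0.176  0.034]]
tray [[0.45  0.01  0.003]]
bal [[ 0.419 -0.302  0.048]]
reag [[ 0.754 -0.003  0.12 ]]
timer [[0.627 0.412 0.022]]
blueb [[0.51  0.313 0.05 ]]
[[293.6, 0.0, 279.4], [0.0, 293.6, 210.8], [0.0, 0.0, 1.0]] [[0.419, -0.881, -0.22, 0.323], [-0.908, -0.407, -0.1, -0.538], [-0.001, 0.242, -0.97, 0.385], [0.0, 0.0, 0.0, 1.0]] -0.9999999999999999
cam in tool [ 0.068 -0.001 -0.171] [[-0.0, -0.97, -0.242], [1.0, -0.0, 0.0], [-0.0, -0.242, 0.97]]
```

```bash
sed -i 's/return np.array(\[\[-s\*-1,c,0\],\[-c,s,0\],/return np.array([[-s,c,0],[c,s,0],/' h.py
python3 - <<'E'
from h import *
import pickle
V={};ims=[]
for n,p in [("bal",(.42,-.30,.2)),("warm",(.65,-.176,.2)),("bath",(.645,.145,.2)),("tray",(.45,.01,.25)),("stack",(.41,.306,.30))]:
    arm.move_to(p,R(-np.pi/2)); c=arm.get_calibration("wrist"); im=arm.snapshot("wrist")
    V[n]=(im,c); ims.append(im); print(n,arm.current_t(),arm.current_ee_pos().round(4))
    cv2.imwrite(f"pics/w_{n}.png",im[:,:,::-1])
pickle.dump(V,open("V.pkl","wb"))
m=np.vstack([np.hstack(ims[:2]),np.hstack(ims[2:4])])[:,:,::-1]
cv2.imwrite("pics/m.png",cv2.resize(m,(800,600),interpolation=cv2.INTER_AREA))
E
```

```text
bal 1.3333 [ 0.4199 -0.301   0.2   ]
warm 2.4083 [ 0.6489 -0.1773  0.2001]
bath 3.675 [0.6454 0.1434 0.2   ]
tray 4.6833 [0.4513 0.0102 0.2499]
stack 5.8917 [0.4104 0.305  0.2997]
```

View pics/m.png

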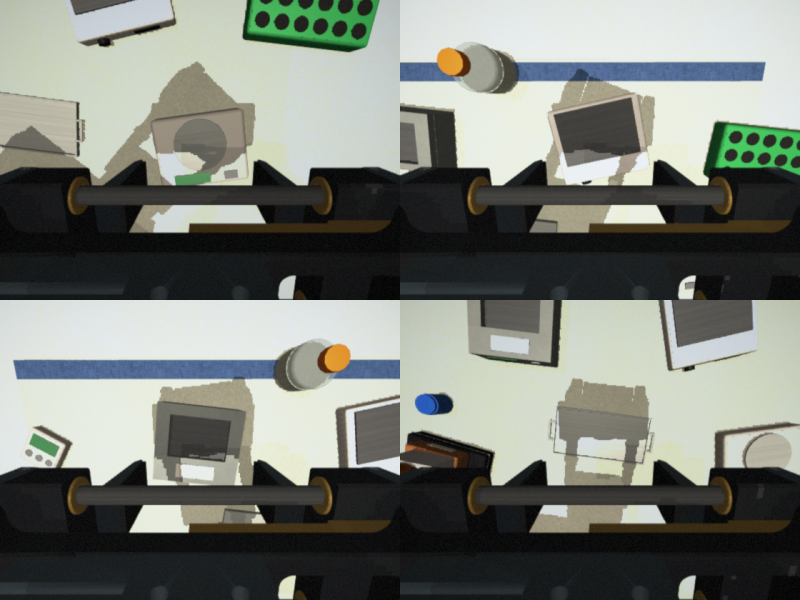

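View pics/w_stack.png

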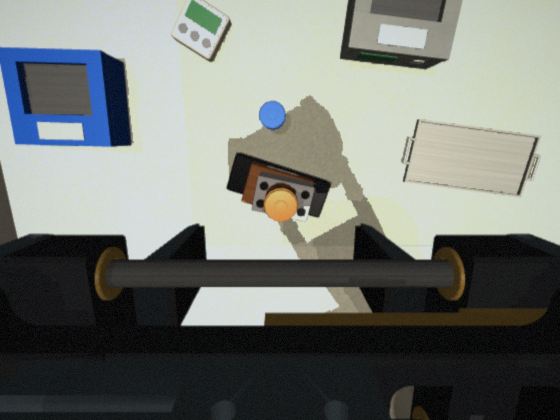

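The wrist views show the pan near (280,200) in the balance view, the warmer plate near (277,180) and the bath well near (280,193), each in its own view. In the stack view the tray is near (470,157), and the stack's bottle knob is at about (281,203). Next I'll zoom in on each place.

```bash
python3 - <<'E'
from h import *
import pickle
V=pickle.load(open("V.pkl","rb"));t=[]
for n,x,y in [("bal",205,145),("warm",205,120),("bath",205,135),("stack",395,100)]:
    c=cv2.resize(V[n][0][y:y+112,x:x+150],(400,300),interpolation=cv2.INTER_CUBIC).copy()
    for k in range(0,150,10):
        if (x+k)%50==0 or (x+k)%10==0: pass
    for X in range((x+9)//10*10,x+150,10):
        q=int((X+.5-x)*400/150); cv2.line(c,(q,0),(q,12 if X%50==0 else 5),(255,0,0),1)
        if X%50==0: cv2.putText(c,str(X),(q,24),0,.4,(255,0,0))
    for Y in range((y+9)//10*10,y+112,10):
        q=int((Y+.5-y)*300/112); cv2.line(c,(0,q),(12 if Y%50==0 else 5,q),(255,0,0),1)
        if Y%50==0: cv2.putText(c,str(Y),(14,q),0,.4,(255,0,0))
    t.append(c)
cv2.imwrite("pics/z.png",np.vstack([np.hstack(t[:2]),np.hstack(t[2:])])[:,:,::-1])
c=V["stack"][0][135:235,215:345]
cv2.imwrite("pics/zs.png",cv2.resize(c,(780,600),interpolation=cv2.INTER_CUBIC)[:,:,::-1])
E
```

```text
(no output)
```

View pics/z.png

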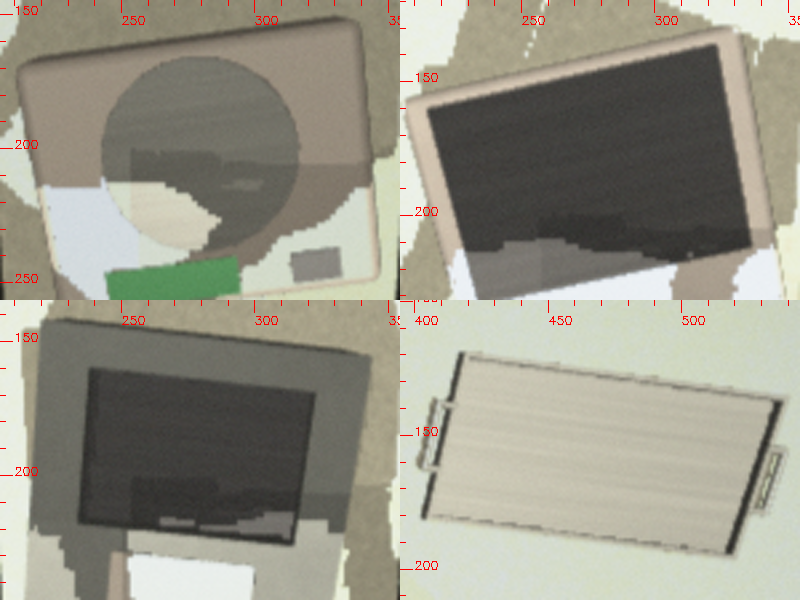

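View pics/zs.png

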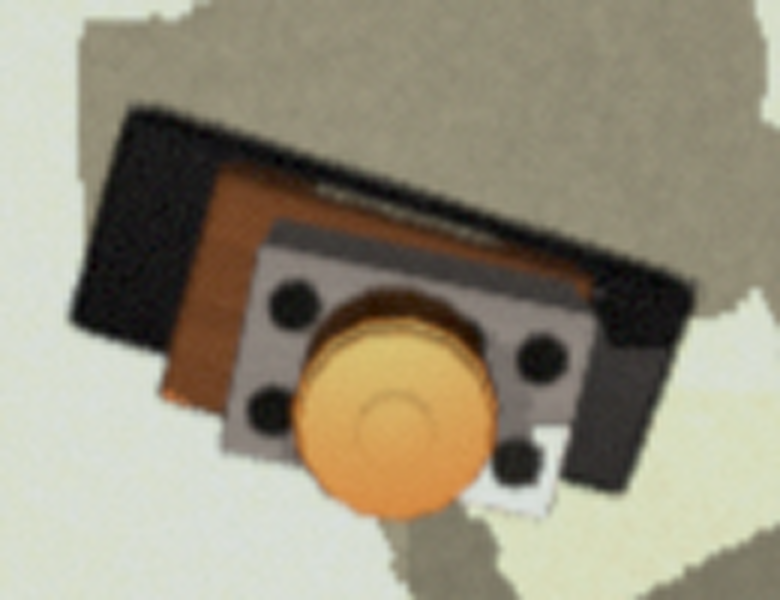

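Tile readings:
- **Pan centre:** about (279.9,202).
- **Places:** corner pixels read for the plate, the well rim and the tray rim.
- **Stack:** knob centre at crop (396,424), block top corners near (262,243), (600,313), (548,520) and (222,450).

I'll convert these to positions and check them against the given sizes.

```bash
cat > places.py <<'E'
from h import *
import pickle
def rect(P):
    """corners in order, first->second along the long side: centre, long-side angle, side lengths"""
    e=(P[1]-P[0]+P[2]-P[3])[:2]; f=(P[3]-P[0]+P[2]-P[1])[:2]
    return P.mean(0)[:2], np.arctan2(e[1],e[0]), np.linalg.norm(e)/2, np.linalg.norm(f)/2
if __name__=="__main__":
    V=pickle.load(open("V.pkl","rb")); s=400/150; O={}
    px=lambda o,l,k=s:np.array(o)+np.array(l)/k-.5
    p=ray(px((205,145),(201,153)),.048,V["bal"][1])[0]
    r=ray(px((205,145),(103,153)),.048,V["bal"][1])[0]; print("pan",p.round(4),"r",np.linalg.norm(p-r).round(4))
    O["bal"]=(p[:2],0)
    for n,v,o,l,z,k in [("warm","warm",(205,120),[(28,108),(317,43),(350,245),(78,305)],.034,s),
      ("bath","bath",(205,135),[(90,67),(315,93),(293,245),(79,222)],.060,s),
      ("tray","stack",(395,100),[(62,52),(383,100),(333,255),(23,218)],.009,s),
      ("block","stack",(215,135),[(262,243),(600,313),(548,520),(222,450)],.120,6)]:
        c,a,L,W=rect(ray(px(o,l,k),z,V[v][1])); print(n,c.round(4),np.degrees(a).round(1),L.round(4),W.round(4)); O[n]=(c,a)
    p=ray(px((215,135),(396,424),6),.172,V["stack"][1])[0]; print("bottle",p.round(4)); O["bottle"]=(p[:2],0)
    pickle.dump(O,open("O.pkl","wb"))
    for n,(c,a) in O.items():
        for y in (0,np.pi):
            q=arm.solve_ik((*c,.25),R(y)); print(n,y, None if q is None else np.round(q,0))
E
python3 places.py
```

```text
pan [ 0.4174 -0.3009  0.048 ] r 0.0414
warm [ 0.6615 -0.1735] -77.4 0.1249 0.0893
bath [0.654  0.1462] -96.6 0.0891 0.0633
tray [0.4456 0.0098] -97.4 0.1892 0.0929
block [0.406  0.3018] -102.2 0.069 0.0438
bottle [0.4094 0.3046 0.172 ]
bal 0 [-42.  17.  90.  -0.  73. -42.]
bal 3.141592653589793 [-42.  17.  90.  -0.  73. 138.]
warm 0 [-20.  32.  65.  -0.  83. -20.]
warm 3.141592653589793 [-20.  32.  65.  -0.  83. 160.]
bath 0 [ 7. 30. 67. -0. 82.  7.]
bath 3.141592653589793 [   7.   30.   67.   -0.   82. -173.]
tray 0 [-6. 11. 98. -0. 71. -6.]
tray 3.141592653589793 [ -6.  11.  98.  -0.  71. 174.]
block 0 [30. 17. 91. -0. 73. 30.]
block 3.141592653589793 [  30.   17.   91.   -0.   73. -150.]
bottle 0 [30. 17. 90. -0. 73. 30.]
bottle 3.141592653589793 [  30.   17.   90.   -0.   73. -150.]
```

Sizes match the specification, so the positions are good. I'll move the bottle first.

```bash
cat >> h.py <<'E'
Z=.26
def pick(c,yaw,z,width,open_=.085):
    arm.grip(open_); arm.move_to((*c,max(Z,z+.06)),R(yaw)); arm.move_l((*c,z+.03),feed=.15); arm.move_l((*c,z),feed=.06)
    print("at",arm.current_ee_pos().round(4)); arm.grip(width-.012); arm.sleep(.2)
    print("width",arm.current_width(),"F",arm.current_grasp_force())
    arm.move_l((*c,z+.02),feed=.05); arm.move_l((*c,max(Z,z+.06)),feed=.15)
    print("lifted width",arm.current_width(),"F",arm.current_force().round(2),arm.current_t())
def place(c,yaw,z,open_):
    arm.move_to((*c,Z),R(yaw)); arm.move_l((*c,z+.03),feed=.15); arm.move_l((*c,z+.0007),feed=.03)
    arm.sleep(.4); e=np.array(c)-arm.current_ee_pos()[:2]
    print("err",e.round(4),arm.current_ee_pos().round(4),"F",arm.current_force().round(2))
    arm.grip(open_); arm.sleep(.2); arm.move_l((*c,z+.03),feed=.06); arm.move_l((*c,Z),feed=.2); print("t",arm.current_t())
E
python3 - <<'E'
from h import *; import pickle
O=pickle.load(open("O.pkl","rb"))
pick(O["bottle"][0],np.radians(-12),.128,.038,.07)
place(O["bal"][0],np.radians(-12),.056,.06)
V={}
c=arm.get_calibration("wrist"); im=arm.snapshot("wrist"); V["bal2"]=(im,c)
arm.move_to((.41,.305,.26),R(-np.pi/2)); arm.sleep(.2); c=arm.get_calibration("wrist"); im2=arm.snapshot("wrist"); V["stack2"]=(im2,c)
pickle.dump(V,open("V2.pkl","wb"))
cv2.imwrite("pics/2.png",cv2.resize(np.hstack([im[60:360,140:440],im2[80:280,180:380].repeat(1,0) if 0 else cv2.resize(im2[80:280,180:380],(300,300))]),(800,400))[:,:,::-1])
E
```

```text
at [0.4095 0.3046 0.1279]
width 0.037816280624399186 F 30.000813603401184
lifted width 0.03742015060080307 F [-0.09 -0.52 -0.72] 11.4333
err [-0.  0.] [ 0.4174 -0.3009  0.0567] F [ 0.37  0.39 -1.53]
t 18.8333
```

View pics/2.png

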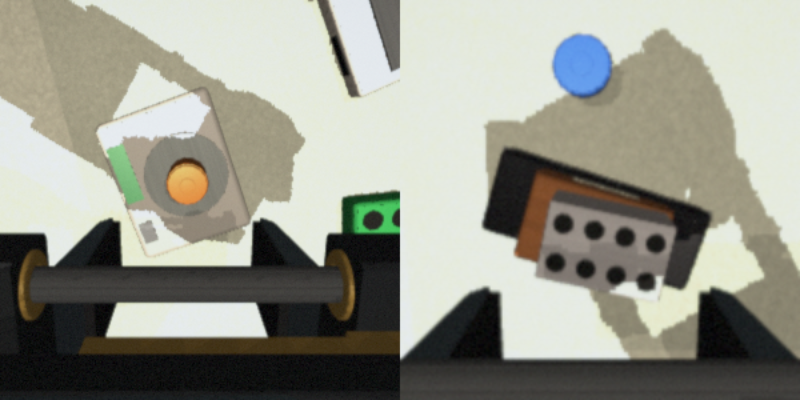

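The bottle stands in the middle of the pan. In the right tile the block top is clear, with corners near (150,203), (275,233), (260,301) and (136,274). Now the block.

```bash
python3 - <<'E'
from places import *
O=pickle.load(open("O.pkl","rb"));V=pickle.load(open("V2.pkl","rb"))
c,a,L,W=rect(ray(np.array([180,80])+np.array([(150,203),(275,233),(260,301),(136,274)])/2-.5,.120,V["stack2"][1]))
b,ab=O["block"]; print(c,np.degrees(a),L,W,"was",b,np.degrees(ab))
assert np.linalg.norm(c-b)<.006
h=np.pi/2
pick((c+b)/2,ab+h,.070+.016,.044,.07)
place(O["bath"][0],O["bath"][1]+h,.048+.016,.06)
im=arm.snapshot("wrist")
arm.move_to((.41,.305,.22),R(-h)); arm.sleep(.2); c=arm.get_calibration("wrist"); im2=arm.snapshot("wrist"); V["stack3"]=(im2,c)
pickle.dump(V,open("V2.pkl","wb"))
cv2.imwrite("pics/3.png",cv2.resize(np.hstack([im[60:360,140:440],cv2.resize(im2[80:280,180:380],(300,300))]),(800,400))[:,:,::-1])
E
```

```text
[0.40543266 0.30207906] -103.25384865864535 0.06958375066340383 0.03956058854710753 was [0.40601574 0.30181075] -102.18274694065914
at [0.4057 0.3019 0.0859]
width 0.04408685435726396 F 29.98232513666153
lifted width 0.04385007834416342 F [ 0.08  0.45 -4.19] 27.325
err [-0. -0.] [0.654  0.1462 0.0648] F [ 0.19 -0.35 -3.53]
t 33.5167
```

View pics/3.png

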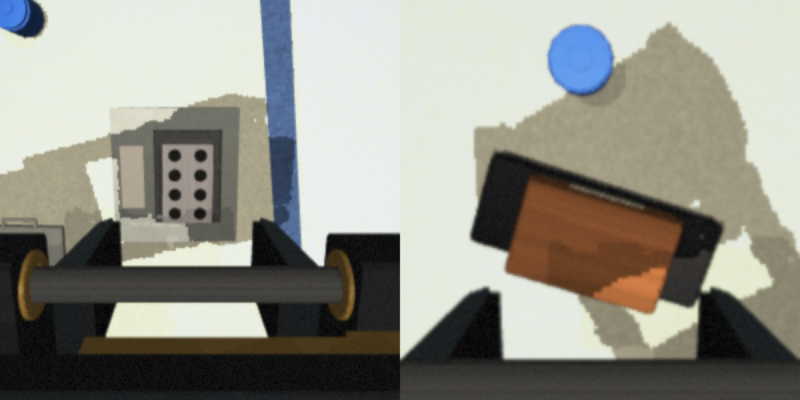

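The block sits in the well, aligned. The slide box top corners in the right tile are at about (128,178), (286,222), (256,314) and (105,270).

```bash
python3 - <<'E'
from places import *
O=pickle.load(open("O.pkl","rb"));V=pickle.load(open("V2.pkl","rb"));h=np.pi/2
c,a,L,W=rect(ray(np.array([180,80])+np.array([(128,178),(286,222),(256,314),(105,270)])/2-.5,.070,V["stack3"][1]))
print(c,np.degrees(a),L,W); assert abs(L-.09)<.006 and abs(W-.056)<.006
pick(c,a+h,.034+.010,.056,.085)
place(O["warm"][0],O["warm"][1]+h,.034+.010,.075)
im=arm.snapshot("wrist")
arm.move_to((.41,.305,.20),R(-h)); arm.sleep(.2); c=arm.get_calibration("wrist"); im2=arm.snapshot("wrist"); V["stack4"]=(im2,c)
pickle.dump(V,open("V2.pkl","wb"))
cv2.imwrite("pics/4.png",cv2.resize(np.hstack([im[60:360,140:440],cv2.resize(im2[80:280,180:380],(300,300))]),(800,400))[:,:,::-1])
E
```

```text
[0.40680137 0.30850446] -106.30902828575142 0.08999447245189109 0.05479098072854021
at [0.4067 0.3085 0.0438]
width 0.05593493734165184 F 29.998873472213745
lifted width 0.055803570760698834 F [-1.12  0.8  -0.74] 42.0917
err [-0.  0.] [ 0.6615 -0.1735  0.0447] F [-0.23 -0.9  -1.78]
t 49.4
```

View pics/4.png

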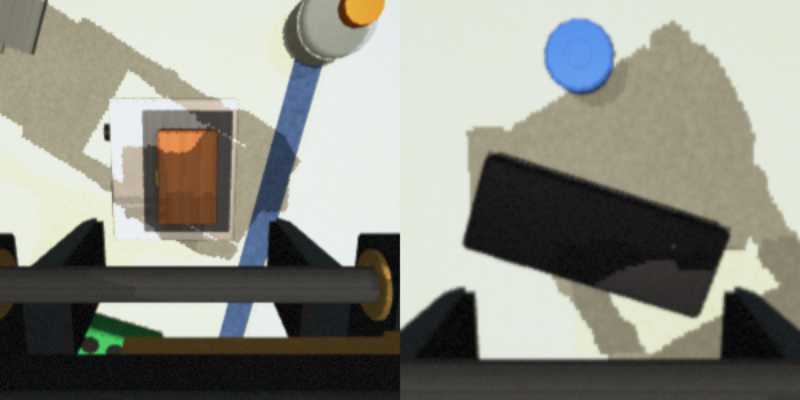

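The slide box is centred on the plate. The case outline corners are at about (92,155), (329,232), (297,316) and (64,243).

```bash
python3 - <<'E'
from places import *
O=pickle.load(open("O.pkl","rb"));V=pickle.load(open("V2.pkl","rb"));h=np.pi/2
c,a,L,W=rect(ray(np.array([180,80])+np.array([(92,157),(329,234),(297,316),(64,243)])/2-.5,.034,V["stack4"][1]))
print(c,np.degrees(a),L,W); assert abs(L-.15)<.008 and abs(W-.058)<.008
pick(c,a+h,.010,.058,.085)
place(O["tray"][0],O["tray"][1]+h,.003+.010,.075)
im=arm.snapshot("wrist"); c1=arm.get_calibration("wrist")
arm.move_to((.41,.28,.30),R(-h)); arm.sleep(.2); c=arm.get_calibration("wrist"); im2=arm.snapshot("wrist"); V["end"]=(im2,c); t=arm.snapshot("top")
pickle.dump(V,open("V2.pkl","wb"))
cv2.imwrite("pics/5.png",cv2.resize(np.hstack([im[60:360,140:440],cv2.resize(im2[70:270,360:560],(300,300))]),(800,400))[:,:,::-1])
cv2.imwrite("pics/5t.png",cv2.resize(t[120:320,160:480],(800,500),interpolation=cv2.INTER_CUBIC)[:,:,::-1])
E
```

```text
[0.40813561 0.30690979] -108.07278875312687 0.14465021384664625 0.05317150945633233
at [0.408  0.3069 0.0098]
width 0.05746120000415507 F 29.989749491214752
lifted width 0.057792930260413204 F [-0.16 -0.46 -2.1 ] 58.8667
err [-0.0001  0.    ] [0.4456 0.0098 0.0137] F [ 0.7  -0.18 -3.16]
t 65.6917
```

View pics/5.png

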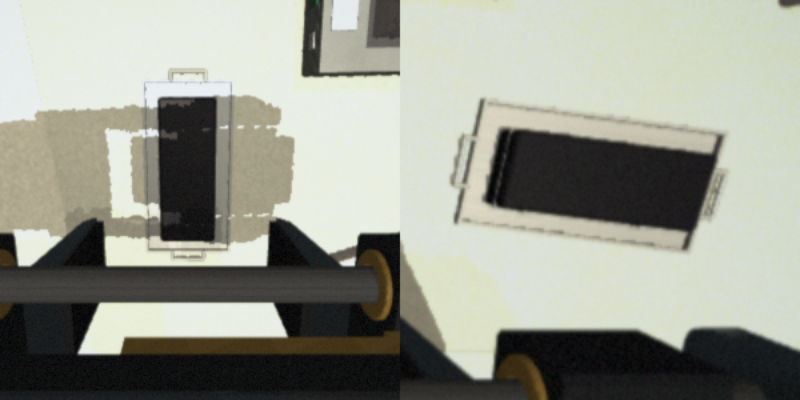

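View pics/5t.png

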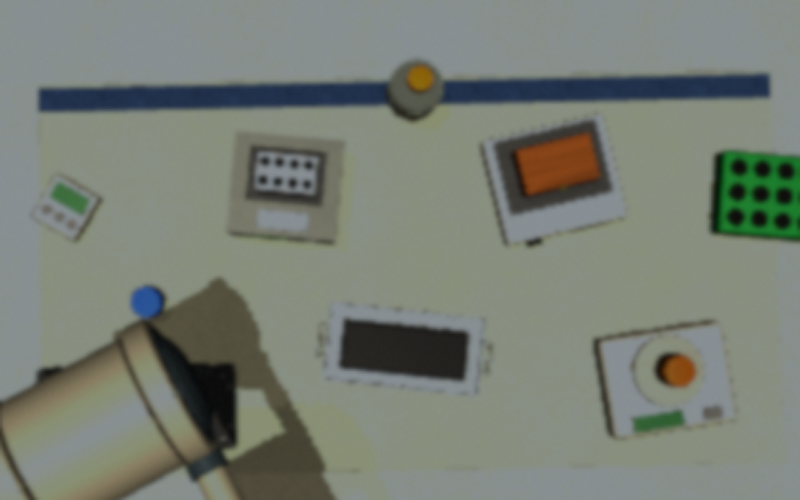

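The top view shows all four pieces centred in their places. The bottle top's roughly 10 px outward offset matches its parallax, and the case is within about 3 mm of the tray centre. The timer and reagent bottle have not moved.

```bash
python3 -c "
from rig import arm
print(arm.sign_off())"
```

```text
the job is handed in; nothing more can be done
None
```

I took the kit apart and handed the job in at about 66 s: the bottle is on the balance pan, the block in the bath well, the slide box on the warmer plate and the case in the tray; the final pictures show each centred and aligned, but the sign-off returned no verdict.

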